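# Stow the punch and snap the slide-top case shut

## Task

Put the loose steel punch from its wooden rest into the cradle of the open grey case, then slide the red lid shut along its channel, over the sprung brass ridge at the end, until the lid is fully home against the stop and the ridge has popped up in the lid's slot. Exactly where the lid comes home differs from case to case, so feel for it: push gently, stop as soon as it comes up hard, never press the lid on the case with more than 30 N, and leave the other things on the bench where they are.

Things in the scene. Friction and masses are not known exactly. Their poses are not given: they have to be found in the camera images.
- case: Grey slide-top case, fixed, 320 mm long (x -140 to +180), 116 wide, 49 high. Origin on the bench, mid-width; x = way the lid closes, y across, z up. Side walls 12 mm thick with a channel 103 wide, 6.5 high for the lid (its underside at z = 38 mm); lips above, 88 apart. Open at the -x end, where the lid sticks out; brass ridge, then aluminium stop bar, at the +x end.
- cradle (a point): In the case, where the middle of the lying punch belongs, 26 mm above the bench; uncovered while the lid is open. Axes as the case's; the punch lies along x, either way round, in two black V blocks (x = +-27 mm, 8 mm long) that centre it sideways. Floor 22 mm below, inner walls 46 mm to either side; nearest ridge 42 mm off at +x.
- punch_center (a point): Middle of the steel punch: round bar 18 mm in diameter, 68 mm long, tapered at one end, blue band near the other, 0.12 kg. x = along the bar. It starts lying level in a fixed wooden rest (base 75 x 50 x 10 mm, V blocks 27 mm either side of the middle, 8 mm long), its middle 30 mm above the bench. Fingers fit down between the V blocks.
- lid_bar (a point): Middle of the black thumb bar on the red lid: 14 mm along x, 44 along y, 28 high, standing on the lid's top; middle 58 mm, top 72 mm above the bench. x = closing direction. Lid 270 x 100 x 6 mm, about 0.18 kg, loose in the channel, 1.5 mm play each side, starts 104 to 164 mm short of home. Its leading edge is 177 mm ahead of the bar's middle; its slot, 16 mm long, 6 to 22 mm behind that edge.
- ridge (a joint): Sprung brass ridge: 0 = up, 0.002 to 0.0035 = down under the lid; 0 again when popped up in the lid's slot. Ridge and stop bar are one adjustable piece, set differently each time: home puts the thumb bar's middle at x = -37 mm in the case, but up to 26 mm off either way. The lid slides at 1 to 3 N, climbs the ridge at 6 to 13 N some 16 mm before home, then goes light.
- stop_pad (a joint): Small black sprung pad standing 5 mm out of the stop bar: 0 = free, grows to 0.005 as the lid's edge presses it flush (1.5 N) and the lid then meets the bar hard. With the lid home and let go it stays pressed at least 0.001, held by the ridge in the slot. The 30 N counts all pressure of lid on case, sideways and downward too.
- punch_block: Bystander: black steel block 70 x 120 x 35 mm with eight upright punches, about 95 mm high in all; origin under its middle.
- bin: Bystander: open yellow bin 100 x 130 x 65 mm; origin under its middle.
- oil_can: Bystander: oil can 60 mm in diameter, 110 mm high; origin under its middle.
Things that resemble listed ones, but are neither listed nor needed, are in the scene too. Of the things shaped like the part that bears punch_center, the bare steel one is meant.

How it is judged:
By the outcome, as a careful person would: the job done as asked, in the order asked, and still so for the second after the job is handed in, with the robot touching nothing.
It also fails if it takes over 51 s, if anything falls off the work surface, if the arm or the gripper's body presses on something with over 40 N, if the wrist force passes 120 N, or if a joint passes its speed limit or range.

## Robot

A 7-joint arm with a two-finger parallel gripper is mounted at the origin on the work surface. World frame = base frame: x ahead of the robot, y to its left, z up, the work surface at z = 0. Lengths are in m, angles in rad, forces in N, time in s.
With the tool pointing down it reaches from about 0.35 to 0.9 m from the base axis. Payload 8.1 kg.
Tool frame: the origin (TCP) lies between the finger pads; the fingertips stand 11 mm ahead of it and the grasp point (between the pads) lies 8 mm behind it; y points along the fingers, x is the direction in which the jaws open and shut, and the axes are right-handed (so a half turn about y gives the same grasp; the last joint's range is limited). The gripper opens to 92 mm and grips with 3 to 60 N. Pads are 19 mm wide; open, the fingers measure 130 mm over their backs; the gripper's body (75 mm by 190 mm) begins 47 mm behind the grasp point.
Start: joints at [-1.348, 0.434, 0.025, 1.573, -0.012, 1.134, -0.075], TCP at [0.2, 0.592, 0.238] pointing down, gripper open.
Joint ranges: [-2.62, 2.62], [-0.44, 2.09], [-1.27, 1.32], [0.08, 2.57], [-1.32, 4.46], [0.12, 2], [-2.74, 2.74]. Speed limits (rad/s): [2.22, 2.22, 3.01, 3.01, 3.14, 3.14, 3.14].

## Interface

Orientations are given as a unit quaternion [w, x, y, z].
In Python, from station import * gives the robot as it stands.
- The arm moves only by the tool servo_tool, never from a script. Its argument "moves" is a list of rows, each a list of 6 numbers: the shift along the tool's x, y, z normalised to -1 to 1, where 1 is 0.5 m, then the turn, a rotation vector about the tool's x, y, z normalised to -1 to 1, where 1 is 360 degrees. A call has 1 to 12 rows; each row is the pose to reach, as a shift and turn from the pose commanded when the call began, along the tool's axes at that moment, turning the shorter way round; what a row does not reach only later rows make up. A row lasts 1/8 s, in which the tool goes at most 62.5 mm and 10.7 degrees, less where a joint would pass 70% of its speed; a pose out of reach is approached as far as the arm can. A call with a number of a shift or a turn outside -1 to 1 is refused whole. A call with a gripper value outside its range is refused whole. "hand" is the opening, from 0 (shut) to 1 (fully open), set as the call begins (left out, the last holds). The fingers move at their own pace and stop on an object; "force" is the grip in N (left out, the last holds). Time passes only in rows, so rows that repeat a pose let the fingers close. It gives the time, the measured TCP pose, the force and the opening at its end, in the units of the state.
- observe(): the state, without advancing time (a new reading comes with each control period).
- read_camera(name): name is "side" or "top" or "wrist"; returns (picture, depth): 480x640x3 uint8, blue, green, red; 480x640 float32, m along the optical axis (not along the pixel's ray), 0 where there is no reading.
- calibration(name): a dict with "K" (3x3 intrinsics, pixels), "eye" and "attitude" of the camera in the world. Camera axes: x right, y down, z forward; pixel columns grow to the right and rows downward; lengths in m; the calibration is good to about 2 mm. A picture is of the moment at which its call begins: read the wrist's pose just before it. calibration takes no time and is no camera call; for the wrist camera it gives the pose at the moment of the call.
- job_done(): hands the job in, once; it reports no verdict.
The state is a dict: "time_s": time; "joint_pos": joint angles; "qvel": joint speeds; "joint_torque": joint torques, N m; "ee_pos": TCP position; "tcp_rot": TCP orientation; "ft_force": force on the tool from outside, world axes, zero at the start; "torque": the same for the moment, N m; "grip_width": opening from 0.0 (shut) to 1.0 (fully open).
Only numpy, scipy, OpenCV 4.12 (cv2) and the standard library are available. Lean on these libraries where they do the work, as an engineer would, in place of code of your own. Each camera call takes 0.05 s, during which the arm holds its last target.

## Working session

There is one attempt and no reset: what is moved stays moved. The work goes in short steps, Python scripts to look and compute and a tool call to move; the robot and the scene stay as the last step left them, time stands still between calls to the robot, and variables do not carry over. Pictures are saved under pics/ and viewed, and the job is handed in when it is done.

Besides the shell and the picture viewer there is one more tool, called after ">>>" as name(argument=value, ...), one argument or row to a line, values as JSON. servo_tool: Moves the arm, as the interface text tells. Scaled input: -1 to 1 covers 0.5 m each way for a shift and 360 degrees each way for a turn. Its arguments: {"type":"object","properties":{"moves":{"type":"array","items":{"type":"array","items":{"type":"number"}}},"hand":{"type":"number"},"force":{"type":"number"}},"required":["moves"]}

```bash
mkdir -p pics; ls; cat > h.py <<'E'
from station import *
import numpy as np, cv2
from scipy.spatial.transform import Rotation as R
def rot(a):
    a=np.array(a,float)
    return a if a.shape==(3,3) else R.from_quat([a[1],a[2],a[3],a[0]]).as_matrix()
def ray(c,u,v):
    d=np.linalg.inv(c["K"])@np.array([u,v,1.0]); return np.array(c["eye"]),rot(c["attitude"])@d
def onplane(c,u,v,z):
    e,d=ray(c,u,v); return e+d*(z-e[2])/d[2]
def cloud(c,depth):
    v,u=np.mgrid[0:480,0:640]; d=np.stack([u,v,np.ones_like(u)],-1).reshape(-1,3)@np.linalg.inv(c["K"]).T
    return (np.array(c["eye"])+(d*depth.reshape(-1,1))@rot(c["attitude"]).T).reshape(480,640,3)
E
python3 - <<'E'
from h import *
o=observe();print(o)
for n in ("top","side","wrist"):
    c=calibration(n);p,d=read_camera(n);cv2.imwrite(f"pics/{n}0.png",p);np.savez(f"{n}0.npz",d=d,p=p,**{k:np.array(c[k]) for k in("K","eye","attitude")});print(n,c)
E
```

```text
pics
{'time_s': 0.0, 'joint_pos': array([-1.34760329,  0.43523141,  0.02496072,  1.57409073, -0.01163166,
        1.1339978 , -0.07511627]), 'qvel': array([-2.22078837e-04, -7.68799446e-05, -1.19654444e-04,  1.15430592e-04,
       -3.51775030e-04,  2.92492448e-04, -5.08960039e-05]), 'joint_torque': array([-1.17816533e-03, -6.67853451e+01,  9.84041020e-01, -3.14449561e+01,
       -6.07503718e-02,  4.31913813e-02,  1.84546111e-04]), 'ee_pos': array([0.19991596, 0.59164343, 0.23694203]), 'tcp_rot': array([-0.5741304 ,  0.57484438,  0.41183611, -0.41269752]), 'ft_force': array([0.21327924, 0.48204776, 0.6249399 ]), 'torque': array([ 0.00148965, -0.03356825, -0.0142159 ]), 'grip_width': 1.000203822056422}
top {'K': array([[464.02306832,   0.        , 323.98559586],
       [  0.        , 464.02306832, 234.07750651],
       [  0.        ,   0.        ,   1.        ]]), 'eye': array([0.47401654, 0.04082832, 0.95886963]), 'attitude': array([ 0.0573569 , -0.6969498 ,  0.71298712, -0.05119115])}
side {'K': array([[536.33044746,   0.        , 316.34016284],
       [  0.        , 536.33044746, 240.05199062],
       [  0.        ,   0.        ,   1.        ]]), 'eye': array([0.4155227 , 0.79546685, 0.63765368]), 'attitude': array([ 0.05416425, -0.09827716,  0.88435956, -0.45311809])}
wrist {'K': array([[331.48119422,   0.        , 318.08495064],
       [  0.        , 331.48119422, 243.65017635],
       [  0.        ,   0.        ,   1.        ]]), 'eye': array([0.12057844, 0.61982095, 0.38393782]), 'attitude': array([0.12738364, 0.80227437, 0.57617156, 0.09030826])}
```

View pics/top0.png

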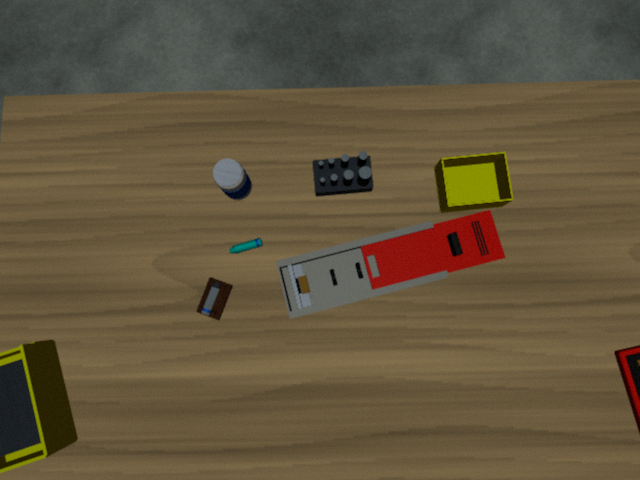

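View pics/side0.png

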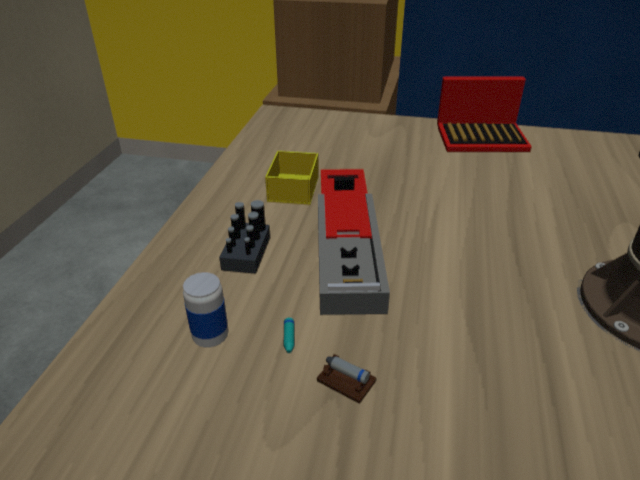

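View pics/wrist0.png

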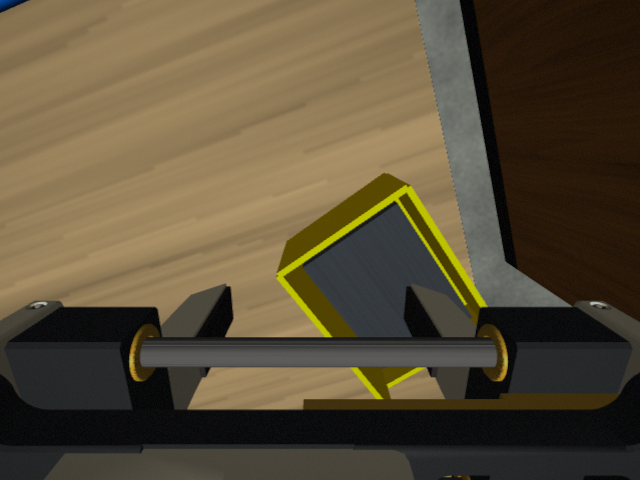

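```bash
python3 - <<'E'
import cv2
p=cv2.imread("pics/top0.png")
a=cv2.resize(p[220:340,180:340],None,fx=5,fy=5,interpolation=cv2.INTER_CUBIC); cv2.imwrite("pics/crop1.png",a)
s=cv2.imread("pics/side0.png")
a=cv2.resize(s[310:410,260:400],None,fx=5,fy=5,interpolation=cv2.INTER_CUBIC); cv2.imwrite("pics/crop2.png",a)
E
```

```text
(no output)
```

View pics/crop1.png

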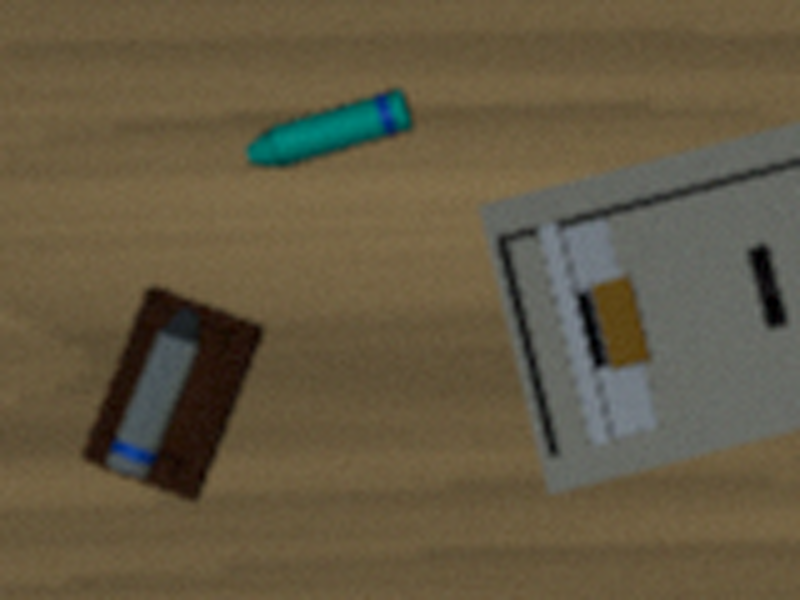

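View pics/crop2.png

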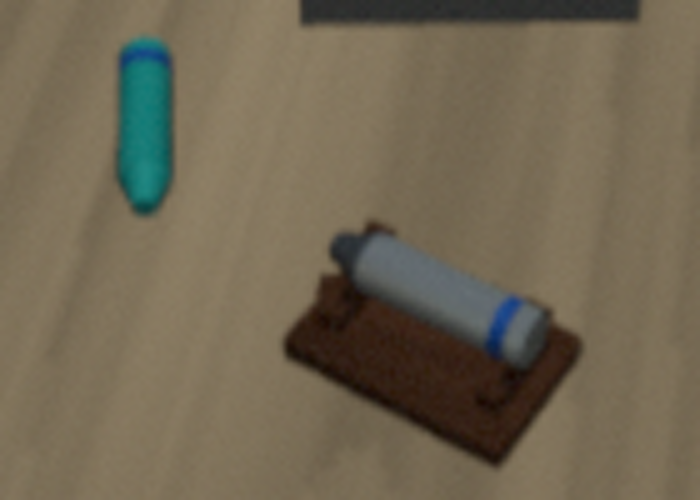

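```bash
cat > m.py <<'E'
from h import *
f=np.load("top0.npz");c={k:f[k] for k in("K","eye","attitude")};p=f["p"];d=f["d"]
P=cloud(c,d);hsv=cv2.cvtColor(p,cv2.COLOR_BGR2HSV)
def mm(m):
    m=m.astype(np.uint8);n,l,s,ce=cv2.connectedComponentsWithStats(m);return l,s,ce
# bench check
print("bench z",np.median(P[330:420,200:400,2]))
# case mask: grey, region
reg=np.zeros((480,640),bool);reg[205:325,270:510]=1
H,S,V=[hsv[...,i].astype(int) for i in range(3)]
red=((H<8)|(H>172))&(S>150)&(V>60)&reg
print("red z",np.percentile(P[red][:,2],[5,50,95]))
grey=(S<60)&reg&(P[...,2]>.042)&(P[...,2]<.056)
print("grey n",grey.sum(),np.percentile(P[grey][:,2],[5,50,95]))
m=(grey).astype(np.uint8)
l,s,ce=mm(grey|(red))
k=1+np.argmax(s[1:,4]); print(s[k])
vis=p.copy();vis[grey]=(0,255,0);cv2.imwrite("pics/mask1.png",cv2.resize(vis[200:330,265:515],None,fx=3,fy=3))
# rays onto 0.049 plane
vv,uu=np.nonzero(grey)
X=np.array([onplane(c,u,v,.049)[:2] for u,v in zip(uu,vv)])
r=cv2.minAreaRect((X*1000).astype(np.float32));print("case rim rect",r,cv2.boxPoints(r))
# red lid
vv,uu=np.nonzero(red);X=np.array([onplane(c,u,v,.044)[:2] for u,v in zip(uu,vv)])
r=cv2.minAreaRect((X*1000).astype(np.float32));print("lid rect",r,cv2.boxPoints(r))
# black bits
blk=(V<35)&reg
l,s,ce=mm(blk)
for i in range(1,len(s)):
    if s[i,4]>15: print("blk",s[i],ce[i],np.median(P[l==i][:,2]),onplane(c,*ce[i],.072),onplane(c,*ce[i],.03))
# brass
br=(H>10)&(H<28)&(S>130)&reg
l,s,ce=mm(br)
for i in range(1,len(s)):
    if s[i,4]>15: print("brass",s[i],ce[i],np.median(P[l==i][:,2]),onplane(c,*ce[i],.041))
# punch
print("punch ends",onplane(c,217.0,282.8,.030),onplane(c,205.8,313.4,.030))
reg2=np.zeros((480,640),bool);reg2[275:322,195:235]=1
st=reg2&(S<80)&(V>40)
l,s,ce=mm(st);k=1+np.argmax(s[1:,4]);print(s[k],ce[k],np.percentile(P[l==k][:,2],[10,50,90]))
E
python3 m.py
```

```text
bench z -0.0002931966367278327
red z [0.04134945 0.04414865 0.04691979]
grey n 2540 [0.0457821  0.04881569 0.05160511]
[ 276  210  229  109 8439]
case rim rect ((544.2816162109375, -23.95989990234375), (115.83540344238281, 319.1261291503906), 13.332635879516602) [[ 451.12903  117.94651]
 [ 524.7208  -192.57841]
 [ 637.4342  -165.8663 ]
 [ 563.8424   144.65862]]
lid rect ((578.468017578125, -165.66000366210938), (100.72122955322266, 270.6686096191406), 13.22939682006836) [[ 498.4726    -45.442295]
 [ 560.4152   -308.92783 ]
 [ 658.46344  -285.87772 ]
 [ 596.5208    -22.392181]]
blk [447 233  15  23 203] [454.20197044 243.87684729] 0.07148795410724484 [ 0.58650844 -0.20275313  0.072     ] [ 0.59183579 -0.21428856  0.03      ]
blk [356 263   7  15  56] [358.71428571 270.28571429] 0.02068944924230881 [ 0.5399504  -0.01769826  0.072     ] [ 0.54307287 -0.02046994  0.03      ]
blk [330 269   7  16  50] [333.1 276.8] 0.020908706445572245 [0.52864827 0.03150338 0.072     ] [0.5312355  0.03106177 0.03      ]
blk [296 279   5  14  24] [297.83333333 285.66666667] 0.04559764040306419 [0.5133388  0.09899156 0.072     ] [0.51520101 0.10174603 0.03      ]
brass [439 205  66   9 331] [466.00302115 207.70996979] 0.02560418098629247 [ 0.66322506 -0.23970005  0.041     ]
brass [299 276  11  17 118] [303.79661017 284.06779661] 0.040418370348974775 [0.51758298 0.08923191 0.041     ]
punch ends [0.52451752 0.26324703 0.03      ] [0.464694   0.28464932 0.03      ]
[203 286  17  24 211] [211.13744076 297.52132701] [0.03149782 0.03647028 0.0392875 ]
```

View pics/mask1.png

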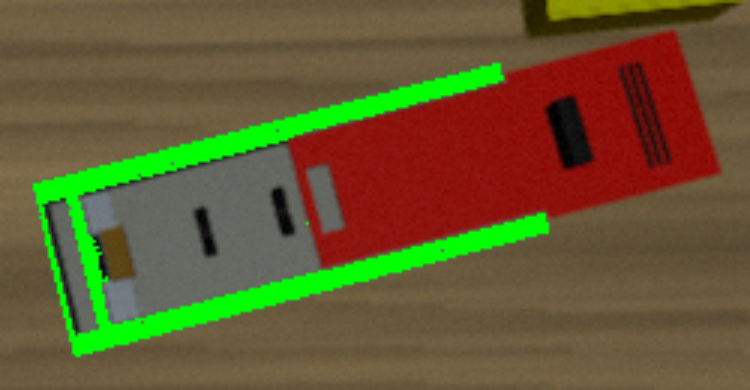

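```bash
cat >> m.py <<'E'
print('-----')
rest=np.zeros((480,640),bool);rest[270:328,190:240]=1
dk=rest&(V<75)&(H<15)&(S>80)
blob=cv2.morphologyEx((dk|st).astype(np.uint8),cv2.MORPH_OPEN,np.ones((3,3)))
cs,_=cv2.findContours(blob,cv2.RETR_EXTERNAL,cv2.CHAIN_APPROX_NONE);q=max(cs,key=cv2.contourArea).reshape(-1,2)
X=np.array([onplane(c,u,v,.010)[:2] for u,v in q]);r=cv2.minAreaRect((X*1000).astype(np.float32));print("rest",r)
vv,uu=np.nonzero(l==k)
X=np.array([onplane(c,u,v,.035)[:2] for u,v in zip(uu,vv)]);r=cv2.minAreaRect((X*1000).astype(np.float32));print("steel",r)
e=np.linalg.eigh(np.cov((X).T))[1][:,1];print("axis",e,X.mean(0),np.degrees(np.arctan2(e[1],e[0]))%180)
# bystanders
print("can top",onplane(c,228,172,.11),"cyan",onplane(c,246,245,.009),"block",onplane(c,342,175,.035))
# side-view check of punch
f2=np.load("side0.npz");c2={k:f2[k] for k in("K","eye","attitude")}
for u,v in[(260+340/5,310+250/5),(260+535/5,310+340/5)]: print("side",onplane(c2,u,v,.030))
P2=cloud(c2,f2["d"]);h2=cv2.cvtColor(f2["p"],cv2.COLOR_BGR2HSV).astype(int)
a=P2[355:385,325:370];hh=h2[355:385,325:370];m=(a[...,2]>.028)&(a[...,2]<.045)&(hh[...,1]<110);a=a[m];print("side cloud",len(a),a.mean(0),a[:,2].max())
from scipy.spatial.transform import Rotation as R
o=observe();T=rot(o["tcp_rot"]);print(T,o["ee_pos"])
E
python3 m.py | sed -n '/-----/,$p'
```

```text
-----
rest ((494.88555908203125, 273.5210266113281), (49.31612014770508, 72.77937316894531), 67.8783950805664)
steel ((495.36041259765625, 273.2060546875), (17.922901153564453, 45.1760368347168), 68.6450424194336)
axis [-0.92846935  0.37140903] [0.49552069 0.27327527] 158.1974577077106
can top [0.72884112 0.2260051  0.11      ] cyan [0.60217577 0.20922423 0.009     ] block [0.73911076 0.00763169 0.035     ]
side [0.5233328  0.26492839 0.03      ]
side [0.46203653 0.2857295  0.03      ]
side cloud 478 [0.49251763 0.27857001 0.03531941] 0.04169284976770227
[[ 3.20122477e-01 -2.69827050e-04 -9.47376128e-01]
 [ 9.47375481e-01 -1.11111653e-03  3.20122575e-01]
 [-1.13902300e-03 -9.99999346e-01 -1.00065844e-04]] [0.19996475 0.59177915 0.2371593 ]
```

```bash
cat >> h.py <<'E'
def go(p,jaw_deg,o=None,cmd=None):
    """numbers for servo: target TCP p, jaw x at jaw_deg (mod 180), tool down; from measured pose"""
    o=o or observe();T=rot(o["tcp_rot"]);d=T.T@(np.array(p)-o["ee_pos"])/0.5
    best=None
    for a in(jaw_deg,jaw_deg+180):
        a=np.radians(a);X=np.array([np.cos(a),np.sin(a),0]);Y=np.array([0,0,-1.]);W=np.stack([X,Y,np.cross(X,Y)],1)
        r=R.from_matrix(T.T@W).as_rotvec()/(2*np.pi)
        if best is None or np.linalg.norm(r)<np.linalg.norm(best):best=r
    print(np.round(d,4),np.round(best,4))
def st():
    o=observe();T=rot(o["tcp_rot"]);print("t",o["time_s"],"p",np.round(o["ee_pos"],4),"jaw",round(np.degrees(np.arctan2(T[1,0],T[0,0])),2),"down",np.round(T[:,1],4),"F",np.round(o["ft_force"],2),"g",round(o["grip_width"],3),"q",np.round(o["joint_pos"],2))
E
python3 - <<'E'
from h import *
go([.495,.2735,.19],68.3);go([.495,.2735,.10],68.3);
f=np.load("top0.npz");c={k:f[k] for k in("K","eye","attitude")};P=cloud(c,f["d"]);print(P[340:470,0:75,2].max())
E
```

```text
[-0.4141  0.0949 -0.7628] [ 0.      0.0084 -0.0002]
[-0.4139  0.2749 -0.7628] [ 0.      0.0084 -0.0002]
0.9588696293370657
```

>>> servo_tool(
  moves=[
    [-0.1, 0.02, -0.19, 0, 0.0084, 0],
    [-0.2, 0.05, -0.38, 0, 0.0084, 0],
    [-0.3, 0.07, -0.57, 0, 0.0084, 0],
    [-0.414, 0.095, -0.763, 0, 0.0084, 0],
    [-0.414, 0.15, -0.763, 0, 0.0084, 0],
    [-0.414, 0.22, -0.763, 0, 0.0084, 0],
    [-0.414, 0.275, -0.763, 0, 0.0084, 0],
    [-0.414, 0.275, -0.763, 0, 0.0084, 0],
    [-0.414, 0.275, -0.763, 0, 0.0084, 0],
    [-0.414, 0.275, -0.763, 0, 0.0084, 0],
    [-0.414, 0.275, -0.763, 0, 0.0084, 0],
  ],
  hand=0.7,
)

```text
time_s: 1.52
ee_pos: [0.4949, 0.2757, 0.1013]
tcp_rot: [0.585, -0.584, -0.398, 0.397]
ft_force: [0.0, 0.1, -0.6]
grip_width: 0.698
```

```bash
python3 - <<'E'
from h import *
st()
c=calibration("wrist");p,d=read_camera("wrist");cv2.imwrite("pics/w1.png",p)
P=cloud(c,d);np.savez("w1.npz",P=P,p=p)
hs=cv2.cvtColor(p,cv2.COLOR_BGR2HSV).astype(int)
K=c["K"]
def pr(x):
    q=rot(c["attitude"]).T@(np.array(x)-c["eye"]);q=K@q;return q[:2]/q[2]
print("punch pred px",pr([.495,.2735,.03]),pr([.527,.261,.03]),pr([.463,.286,.03]))
go([.495,.2735,.026],68.3)
E
```

```text
t 1.525 p [0.4949 0.2757 0.1013] jaw 68.43 down [ 0.0011  0.0016 -1.    ] F [ 0.02  0.06 -0.62] g 0.698 q [-0.69  0.49  0.13  1.88 -0.09  0.78  0.67]
punch pred px [313.78937853 263.10207752] [314.14654537 306.5814804 ] [313.39826644 215.49037812]
[-0.0038  0.1504 -0.0016] [0.0001 0.0003 0.0003]
```

View pics/w1.png

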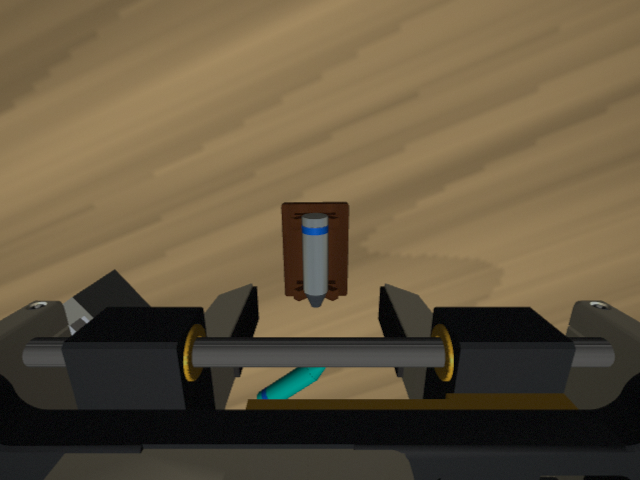

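>>> servo_tool(
  moves=[
    [-0.004, 0.06, -0.002, 0, 0, 0],
    [-0.004, 0.11, -0.002, 0, 0, 0],
    [-0.004, 0.15, -0.002, 0, 0, 0],
    [-0.004, 0.15, -0.002, 0, 0, 0],
    [-0.004, 0.15, -0.002, 0, 0, 0],
    [-0.004, 0.15, -0.002, 0, 0, 0],
  ],
  hand=0.5,
)

```text
time_s: 2.33
ee_pos: [0.496, 0.2723, 0.0264]
tcp_rot: [0.585, -0.585, -0.398, 0.396]
ft_force: [0.4, -1.1, 0.8]
grip_width: 0.501
```

>>> servo_tool(
  moves=[
    [0, 0, 0, 0, 0, 0],
    [0, 0, 0, 0, 0, 0],
    [0, 0, 0, 0, 0, 0],
    [0, 0, 0, 0, 0, 0],
    [0, 0, 0, 0, 0, 0],
    [0, 0, 0, 0, 0, 0],
  ],
  hand=0.1,
  force=15,
)

```text
time_s: 3.08
ee_pos: [0.4961, 0.2727, 0.0256]
tcp_rot: [0.585, -0.585, -0.398, 0.396]
ft_force: [3.0, 4.3, 0.5]
grip_width: 0.192
```

```bash
python3 - <<'E'
from h import *
st()
E
```

```text
t 3.075 p [0.4961 0.2727 0.0256] jaw 68.33 down [ 0.0014  0.0015 -1.    ] F [2.98 4.34 0.54] g 0.192 q [-0.67  0.6   0.11  1.93 -0.1   0.62  0.69]
```

>>> servo_tool(
  moves=[
    [0, -0.05, 0, 0, 0, 0],
    [0, -0.1, 0, 0, 0, 0],
    [0, -0.17, 0, 0, 0, 0],
    [0, -0.17, 0, 0, 0, 0],
    [0, -0.17, 0, 0, 0, 0],
  ],
)

```text
time_s: 3.7
ee_pos: [0.4946, 0.2708, 0.1093]
tcp_rot: [-0.585, 0.585, 0.396, -0.398]
ft_force: [-0.8, 0.2, -2.7]
grip_width: 0.192
```

```bash
python3 - <<'E'
from h import *
st()
go([.5375,.0055,.11],13.3)
E
```

```text
t 3.7 p [0.4946 0.2708 0.1093] jaw 68.29 down [-0.0016 -0.0013 -1.    ] F [-0.78  0.21 -2.68] g 0.192 q [-0.69  0.48  0.13  1.88 -0.08  0.8   0.68]
[-0.4613 -0.0008 -0.2761] [-0.      0.1527 -0.0003]
```

>>> servo_tool(
  moves=[
    [-0.07, 0, -0.04, 0, 0.025, 0],
    [-0.15, 0, -0.09, 0, 0.05, 0],
    [-0.23, 0, -0.14, 0, 0.076, 0],
    [-0.31, 0, -0.186, 0, 0.102, 0],
    [-0.39, 0, -0.233, 0, 0.128, 0],
    [-0.461, 0, -0.276, 0, 0.1527, 0],
    [-0.461, 0, -0.276, 0, 0.1527, 0],
    [-0.461, 0, -0.276, 0, 0.1527, 0],
    [-0.461, 0, -0.276, 0, 0.1527, 0],
    [-0.461, 0, -0.276, 0, 0.1527, 0],
  ],
)

```text
time_s: 4.95
ee_pos: [0.5382, 0.0075, 0.11]
tcp_rot: [0.702, -0.702, -0.083, 0.083]
ft_force: [0.1, 0.4, -1.6]
grip_width: 0.192
```

```bash
python3 - <<'E'
from h import *
st()
go([.5375,.0055,.06],13.3);go([.5375,.0055,.0225],13.3)
c=calibration("wrist");p,d=read_camera("wrist");cv2.imwrite("pics/w2.png",p)
def pr(x):
    q=rot(c["attitude"]).T@(np.array(x)-c["eye"]);q=c["K"]@q;return np.round(q[:2]/q[2],1)
ex=np.array([-.2306,.973]);
for x in(23,77,50): print(x,pr([.5489+ex[0]*x/1000,-.0434+ex[1]*x/1000,.028]))
E
```

```text
t 4.95 p [0.5382 0.0075 0.11  ] jaw 13.46 down [-5.e-04  3.e-04 -1.e+00] F [ 0.09  0.4  -1.55] g 0.192 q [-0.41  0.46  0.41  1.96 -0.25  0.78  0.37]
[-0.0023  0.1    -0.0037] [-0.0001  0.0004 -0.0001]
[-0.0022  0.175  -0.0037] [-0.0001  0.0004 -0.0001]
23 [315.8 293.2]
77 [315.8 224.6]
50 [315.8 260.1]
```

View pics/w2.png

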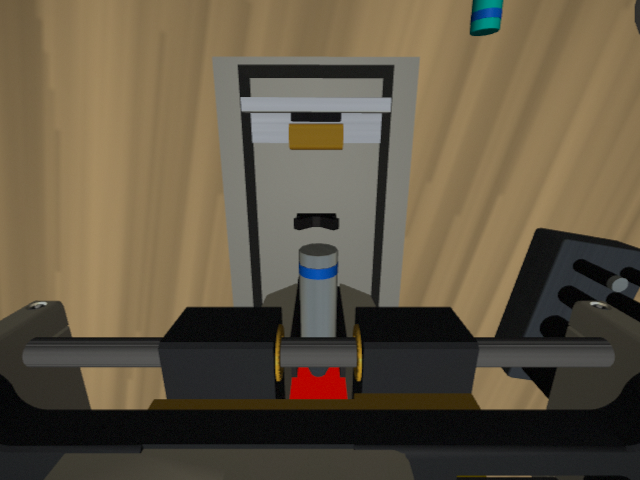

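>>> servo_tool(
  moves=[
    [-0.001, 0.04, -0.002, 0, 0, 0],
    [-0.002, 0.08, -0.0035, 0, 0, 0],
    [-0.002, 0.12, -0.0035, 0, 0, 0],
    [-0.002, 0.15, -0.0035, 0, 0, 0],
    [-0.002, 0.165, -0.0035, 0, 0, 0],
    [-0.002, 0.172, -0.0035, 0, 0, 0],
    [-0.002, 0.172, -0.0035, 0, 0, 0],
    [-0.002, 0.172, -0.0035, 0, 0, 0],
  ],
)

```text
time_s: 6.0
ee_pos: [0.5382, 0.0046, 0.0247]
tcp_rot: [0.702, -0.702, -0.082, 0.082]
ft_force: [0.6, 0.5, -1.4]
grip_width: 0.189
```

```bash
python3 - <<'E'
from h import *
st()
go([.5375,.0055,.022],13.3)
c=calibration("wrist");p,d=read_camera("wrist");cv2.imwrite("pics/w3.png",p)
p,d=read_camera("side");cv2.imwrite("pics/s3.png",cv2.resize(p[200:330,290:420],None,fx=4,fy=4))
E
```

```text
t 6.0 p [0.5382 0.0046 0.0247] jaw 13.33 down [ 8.e-04  2.e-04 -1.e+00] F [ 0.57  0.51 -1.44] g 0.189 q [-0.35  0.59  0.34  2.01 -0.33  0.59  0.45]
[-0.001   0.0054  0.0021] [0.     0.0001 0.0001]
```

View pics/w3.png

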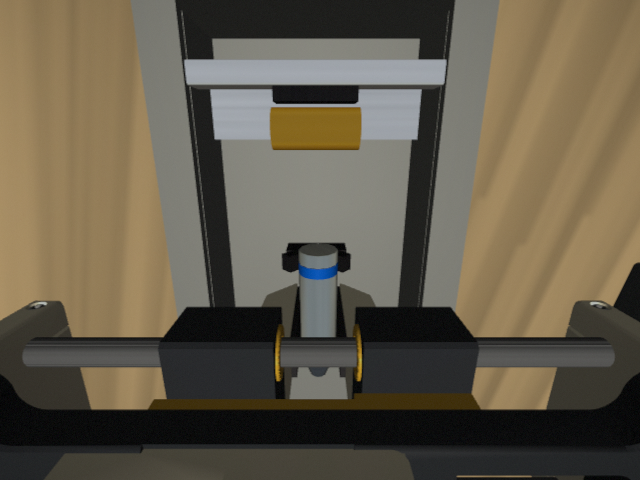

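View pics/s3.png

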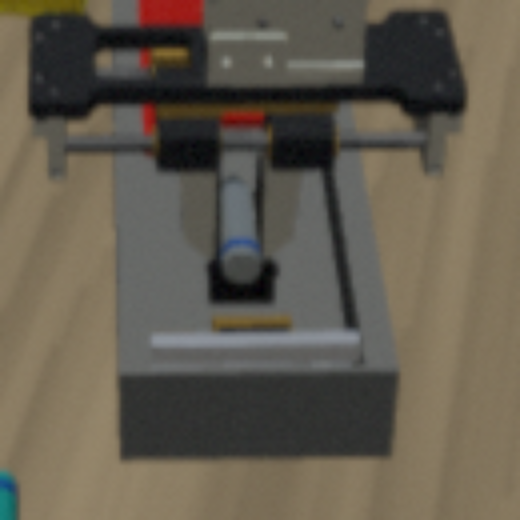

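>>> servo_tool(
  moves=[
    [0, 0.002, 0, 0, 0, 0],
    [0, 0.004, 0, 0, 0, 0],
    [0, 0.005, 0, 0, 0, 0],
    [0, 0.005, 0, 0, 0, 0],
  ],
)

```text
time_s: 6.6
ee_pos: [0.5378, 0.0045, 0.0217]
tcp_rot: [0.702, -0.702, -0.082, 0.082]
ft_force: [-0.4, -0.5, 0.8]
grip_width: 0.19
```

>>> servo_tool(
  moves=[
    [0, 0, 0, 0, 0, 0],
    [0, 0, 0, 0, 0, 0],
    [0, 0, 0, 0, 0, 0],
    [0, 0, 0, 0, 0, 0],
  ],
  hand=0.3,
)

```text
time_s: 7.1
ee_pos: [0.5379, 0.0046, 0.0217]
tcp_rot: [0.702, -0.702, -0.082, 0.082]
ft_force: [-0.8, -0.8, 0.7]
grip_width: 0.301
```

>>> servo_tool(
  moves=[
    [0, -0.02, 0, 0, 0, 0],
    [0, -0.06, 0, 0, 0, 0],
    [0, -0.12, 0, 0, 0, 0],
    [0, -0.19, 0, 0, 0, 0],
    [0, -0.19, 0, 0, 0, 0],
  ],
)

```text
time_s: 7.72
ee_pos: [0.5397, 0.0045, 0.1197]
tcp_rot: [0.702, -0.702, -0.084, 0.08]
ft_force: [0.4, -0.5, -0.9]
grip_width: 0.302
```

```bash
python3 - <<'E'
from h import *
st()
c=calibration("wrist");p,d=read_camera("wrist");cv2.imwrite("pics/w4.png",p)
p,d=read_camera("side");cv2.imwrite("pics/s4.png",cv2.resize(p[160:330,290:420],None,fx=4,fy=3))
E
```

```text
t 7.725 p [0.5397 0.0045 0.1197] jaw 13.32 down [ 5.2e-03  9.0e-04 -1.0e+00] F [ 0.4  -0.5  -0.85] g 0.302 q [-0.42  0.45  0.42  1.95 -0.25  0.79  0.38]
```

View pics/w4.png

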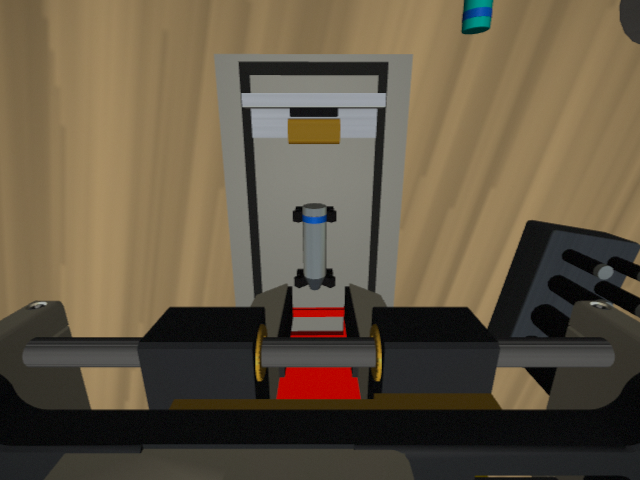

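View pics/s4.png

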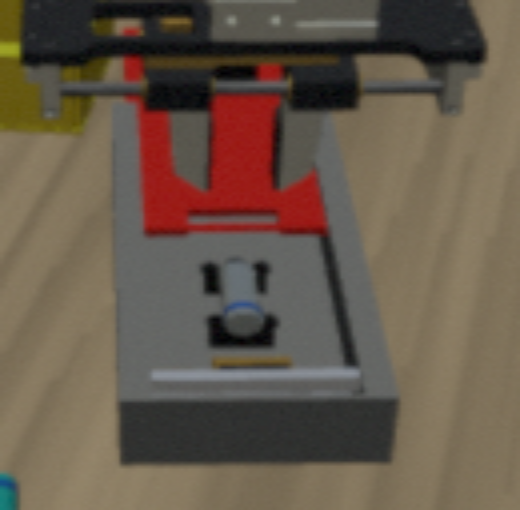

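```bash
python3 - <<'E'
from h import *
O=np.array([.5489,-.0434]);ex=np.array([-.2306,.973]);ex/=np.linalg.norm(ex);ey=np.array([-ex[1],ex[0]])
w=O+ex*-.215;print(w)
go([*w,.12],13.3);go([*w,.0615],13.3)
c=calibration("wrist")
for n,u,v,z in(("ridge near",314,143,.04),("ridge far",314,119,.04),("pad near",314,117,.042),("stop near",314,107,.045),("stop top far",314,93,.047),("Vfar",314,213,.028),("case end",314,55,.049)):
    q=onplane(c,u,v,z)[:2]-O;print(n,np.round([q@ex*1000,q@ey*1000],1))
E
```

```text
[ 0.59848135 -0.2526049 ]
[-0.0009 -0.0058 -0.5287] [-0.      0.0001  0.0002]
[-0.001   0.1112 -0.5287] [-0.      0.0001  0.0002]
ridge near [130.1   1.8]
ridge far [144.6   1.8]
pad near [145.7   1.8]
stop near [151.3   1.7]
stop top far [158.9   1.7]
Vfar [81.1  2.1]
case end [178.7   1.6]
```

>>> servo_tool(
  moves=[
    [0, 0, -0.1, 0, 0, 0],
    [0, 0, -0.2, 0, 0, 0],
    [0, 0, -0.3, 0, 0, 0],
    [0, 0, -0.4, 0, 0, 0],
    [-0.001, 0, -0.48, 0, 0, 0],
    [-0.001, 0, -0.529, 0, 0, 0],
    [-0.001, 0.04, -0.529, 0, 0, 0],
    [-0.001, 0.08, -0.529, 0, 0, 0],
    [-0.001, 0.105, -0.529, 0, 0, 0],
    [-0.001, 0.105, -0.529, 0, 0, 0],
    [-0.001, 0.105, -0.529, 0, 0, 0],
  ],
  hand=0,
)

```text
time_s: 9.2
ee_pos: [0.5987, -0.2529, 0.0646]
tcp_rot: [-0.702, 0.702, 0.082, -0.082]
ft_force: [-0.2, -0.6, 0.9]
grip_width: 0.005
```

```bash
cat >> h.py <<'E'
O=np.array([.5489,-.0434]);ex=np.array([-.2306,.973]);ex/=np.linalg.norm(ex);ey=np.array([-ex[1],ex[0]])
def case():
    o=observe();q=o["ee_pos"][:2]-O;F=o["ft_force"];print("case xy mm",np.round([q@ex*1e3,q@ey*1e3],2),"z",round(o["ee_pos"][2],4),"Fx,Fy,Fz",np.round([F[:2]@ex,F[:2]@ey,F[2]],2),"t",round(o["time_s"],2))
E
python3 - <<'E'
from h import *
st();case();go([*(O+ex*-.19),.060],13.3)
c=calibration("wrist");p,d=read_camera("wrist");cv2.imwrite("pics/w5.png",p)
p,d=read_camera("side");cv2.imwrite("pics/s5.png",cv2.resize(p[120:310,270:420],None,fx=4,fy=3))
p,d=read_camera("top");cv2.imwrite("pics/t5.png",cv2.resize(p[180:340,260:540],None,fx=2.8,fy=2.8))
E
```

```text
t 9.2 p [ 0.5987 -0.2529  0.0646] jaw 13.35 down [ 5.e-04 -2.e-04 -1.e+00] F [-0.24 -0.61  0.91] g 0.005 q [ 0.07  0.67  0.39  1.7  -0.32  0.83  0.83]
case xy mm [-2.1531e+02 -1.3000e-01] z 0.0646 Fx,Fy,Fz [-0.54  0.37  0.91] t 9.2
[-0.0003  0.0093  0.0506] [0.     0.0001 0.0001]
```

View pics/w5.png

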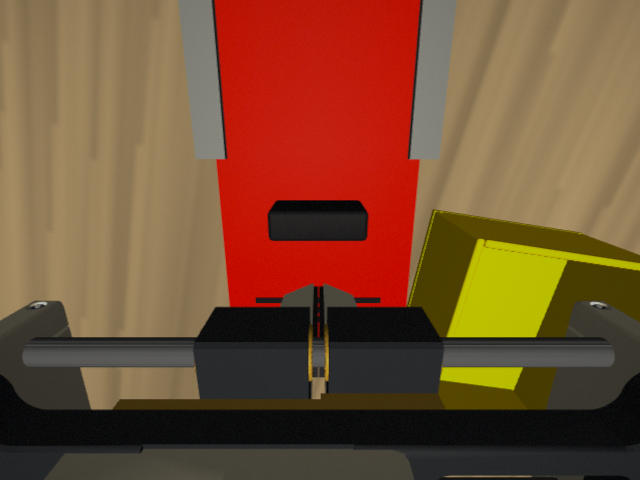

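View pics/s5.png

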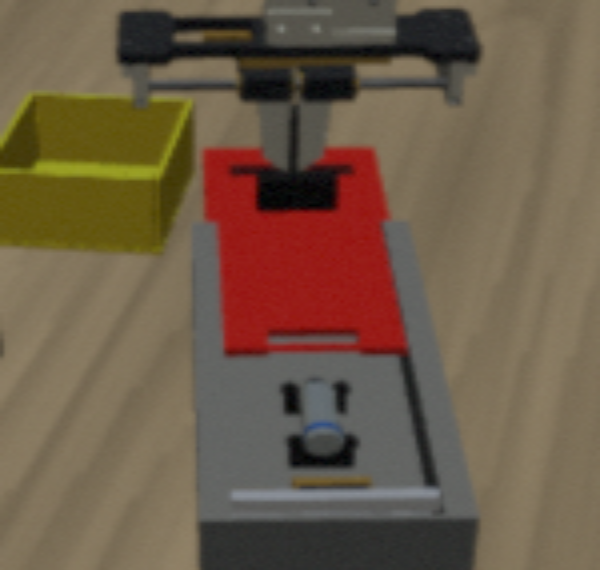

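>>> servo_tool(
  moves=[
    [0, 0.006, 0.015, 0, 0, 0],
    [0, 0.006, 0.03, 0, 0, 0],
    [0, 0.006, 0.042, 0, 0, 0],
    [0, 0.006, 0.048, 0, 0, 0],
    [0, 0.006, 0.052, 0, 0, 0],
    [0, 0.006, 0.055, 0, 0, 0],
    [0, 0.006, 0.058, 0, 0, 0],
    [0, 0.006, 0.061, 0, 0, 0],
    [0, 0.006, 0.064, 0, 0, 0],
    [0, 0.006, 0.067, 0, 0, 0],
    [0, 0.006, 0.07, 0, 0, 0],
    [0, 0.006, 0.073, 0, 0, 0],
  ],
)

```text
time_s: 10.85
ee_pos: [0.59, -0.2174, 0.0613]
tcp_rot: [-0.702, 0.702, 0.082, -0.082]
ft_force: [0.2, -0.8, 0.6]
grip_width: 0.005
```

```bash
python3 - <<'E'
from h import *
case()
E
```

```text
case xy mm [-1.7875e+02  1.7000e-01] z 0.0613 Fx,Fy,Fz [-0.79 -0.05  0.65] t 10.85
```

>>> servo_tool(
  moves=[
    [0, 0, 0.006, 0, 0, 0],
    [0, 0, 0.012, 0, 0, 0],
    [0, 0, 0.018, 0, 0, 0],
    [0, 0, 0.024, 0, 0, 0],
    [0, 0, 0.03, 0, 0, 0],
    [0, 0, 0.036, 0, 0, 0],
    [0, 0, 0.042, 0, 0, 0],
    [0, 0, 0.048, 0, 0, 0],
  ],
)

```text
time_s: 11.85
ee_pos: [0.5844, -0.1939, 0.0613]
tcp_rot: [-0.702, 0.702, 0.082, -0.082]
ft_force: [0.7, -1.5, 0.8]
grip_width: 0.003
```

```bash
python3 - <<'E'
from h import *
case()
c=calibration("wrist");p,d=read_camera("wrist");cv2.imwrite("pics/w6.png",p)
E
```

```text
case xy mm [-154.62    0.18] z 0.0613 Fx,Fy,Fz [-1.61 -0.34  0.76] t 11.85
```

View pics/w6.png

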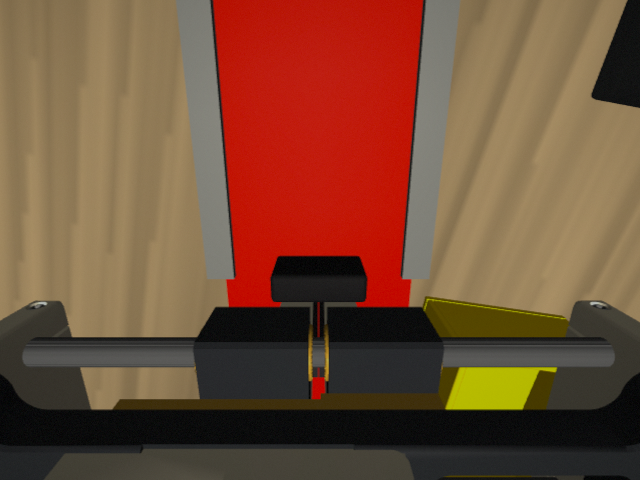

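>>> servo_tool(
  moves=[
    [0, 0, 0.012, 0, 0, 0],
    [0, 0, 0.024, 0, 0, 0],
    [0, 0, 0.036, 0, 0, 0],
    [0, 0, 0.048, 0, 0, 0],
    [0, 0, 0.06, 0, 0, 0],
    [0, 0, 0.072, 0, 0, 0],
    [0, 0, 0.084, 0, 0, 0],
    [0, 0, 0.096, 0, 0, 0],
    [0, 0, 0.108, 0, 0, 0],
    [0, 0, 0.12, 0, 0, 0],
    [0, 0, 0.13, 0, 0, 0],
    [0, 0, 0.136, 0, 0, 0],
  ],
)

```text
time_s: 13.4
ee_pos: [0.5687, -0.1275, 0.0612]
tcp_rot: [0.702, -0.702, -0.082, 0.082]
ft_force: [0.5, -0.6, 0.7]
grip_width: 0.005
```

```bash
python3 - <<'E'
from h import *
case()
p,d=read_camera("side");cv2.imwrite("pics/s7.png",cv2.resize(p[160:330,290:420],None,fx=4,fy=3))
E
```

```text
case xy mm [-86.34   0.16] z 0.0612 Fx,Fy,Fz [-0.72 -0.39  0.7 ] t 13.4
```

View pics/s7.png

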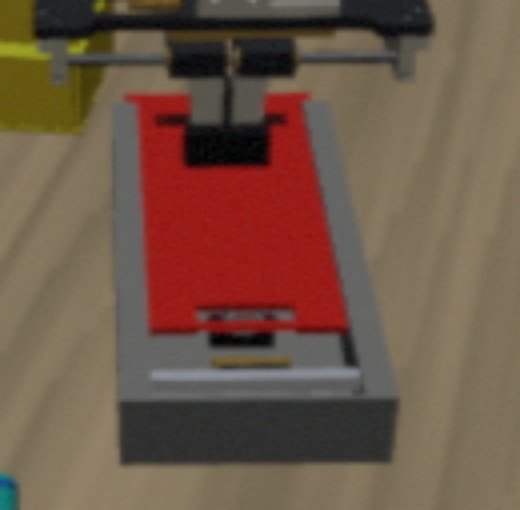

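>>> servo_tool(
  moves=[
    [0, 0, 0.006, 0, 0, 0],
    [0, 0, 0.012, 0, 0, 0],
    [0, 0, 0.018, 0, 0, 0],
    [0, 0, 0.024, 0, 0, 0],
    [0, 0, 0.03, 0, 0, 0],
    [0, 0, 0.034, 0, 0, 0],
    [0, 0, 0.036, 0, 0, 0],
  ],
)

```text
time_s: 14.32
ee_pos: [0.5645, -0.1102, 0.0612]
tcp_rot: [0.702, -0.702, -0.082, 0.082]
ft_force: [0.1, -0.4, 0.0]
grip_width: -0.0
```

```bash
python3 - <<'E'
from h import *
case()
E
```

```text
case xy mm [-68.57   0.18] z 0.0612 Fx,Fy,Fz [-0.42 -0.03  0.03] t 14.32
```

>>> servo_tool(
  moves=[
    [0, 0, 0.002, 0, 0, 0],
    [0, 0, 0.004, 0, 0, 0],
    [0, 0, 0.006, 0, 0, 0],
    [0, 0, 0.008, 0, 0, 0],
  ],
)

```text
time_s: 14.82
ee_pos: [0.5636, -0.1065, 0.0612]
tcp_rot: [0.702, -0.702, -0.082, 0.082]
ft_force: [-0.1, -0.2, 0.6]
grip_width: 0.006
```

```bash
python3 - <<'E'
from h import *
case()
E
```

```text
case xy mm [-64.77   0.2 ] z 0.0612 Fx,Fy,Fz [-0.19  0.11  0.61] t 14.82
```

>>> servo_tool(
  moves=[
    [0, 0, 0.002, 0, 0, 0],
    [0, 0, 0.004, 0, 0, 0],
    [0, 0, 0.006, 0, 0, 0],
    [0, 0, 0.008, 0, 0, 0],
  ],
)

```text
time_s: 15.32
ee_pos: [0.563, -0.1032, 0.0614]
tcp_rot: [-0.702, 0.703, 0.082, -0.082]
ft_force: [1.5, -4.2, 0.3]
grip_width: 0.005
```

>>> servo_tool(
  moves=[
    [0, 0, 0.002, 0, 0, 0],
    [0, 0, 0.004, 0, 0, 0],
    [0, 0, 0.005, 0, 0, 0],
  ],
)

```text
time_s: 15.7
ee_pos: [0.5627, -0.1021, 0.0616]
tcp_rot: [-0.702, 0.703, 0.082, -0.081]
ft_force: [0.5, -6.8, 0.6]
grip_width: 0.005
```

>>> servo_tool(
  moves=[
    [0, 0, 0.002, 0, 0, 0],
    [0, 0, 0.004, 0, 0, 0],
  ],
)

```text
time_s: 15.95
ee_pos: [0.5624, -0.1004, 0.0616]
tcp_rot: [-0.701, 0.703, 0.082, -0.081]
ft_force: [1.7, -9.2, 0.4]
grip_width: 0.003
```

```bash
python3 - <<'E'
from h import *
case()
c=calibration("wrist");p,d=read_camera("wrist");cv2.imwrite("pics/w8.png",p)
p,d=read_camera("side");cv2.imwrite("pics/s8.png",cv2.resize(p[160:330,290:420],None,fx=4,fy=3))
E
```

```text
case xy mm [-58.61   0.06] z 0.0616 Fx,Fy,Fz [-9.37  0.44  0.39] t 15.95
```

View pics/w8.png

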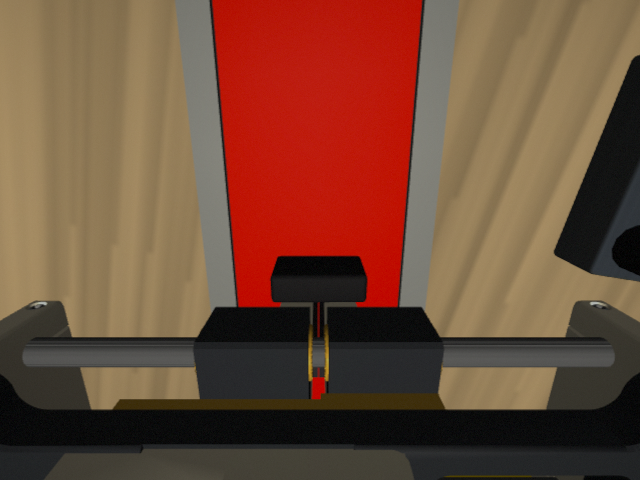

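View pics/s8.png

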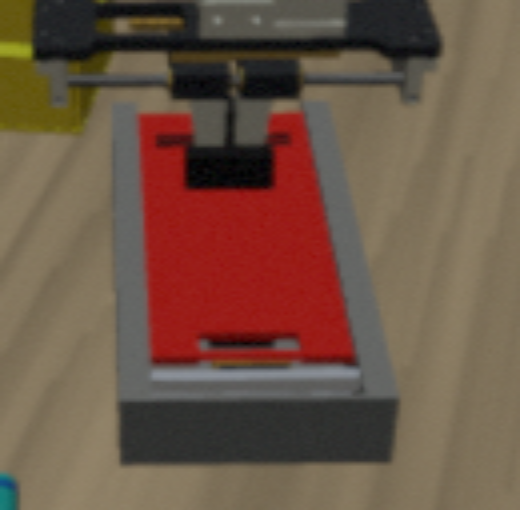

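>>> servo_tool(
  moves=[
    [0, 0, 0.002, 0, 0, 0],
    [0, 0, 0.003, 0, 0, 0],
  ],
)

```text
time_s: 16.3
ee_pos: [0.5619, -0.0987, 0.0616]
tcp_rot: [-0.702, 0.703, 0.082, -0.081]
ft_force: [1.3, -7.5, -0.1]
grip_width: 0.001
```

>>> servo_tool(
  moves=[
    [0, 0, 0.002, 0, 0, 0],
    [0, 0, 0.003, 0, 0, 0],
  ],
)

```text
time_s: 16.55
ee_pos: [0.5613, -0.0964, 0.0614]
tcp_rot: [-0.702, 0.703, 0.082, -0.081]
ft_force: [2.2, -4.4, -1.5]
grip_width: 0.006
```

>>> servo_tool(
  moves=[
    [0, 0, 0.002, 0, 0, 0],
    [0, 0, 0.003, 0, 0, 0],
  ],
)

```text
time_s: 16.8
ee_pos: [0.5608, -0.0938, 0.0614]
tcp_rot: [0.702, -0.702, -0.082, 0.082]
ft_force: [0.1, -3.7, 3.0]
grip_width: 0.006
```

```bash
python3 - <<'E'
from h import *
case()
E
```

```text
case xy mm [-51.78   0.08] z 0.0614 Fx,Fy,Fz [-3.6   0.71  3.  ] t 16.8
```

>>> servo_tool(
  moves=[
    [0, 0, 0.002, 0, 0, 0],
    [0, 0, 0.004, 0, 0, 0],
    [0, 0, 0.006, 0, 0, 0],
  ],
)

```text
time_s: 17.18
ee_pos: [0.56, -0.0906, 0.0613]
tcp_rot: [0.702, -0.702, -0.082, 0.082]
ft_force: [0.8, -1.7, 2.1]
grip_width: 0.005
```

>>> servo_tool(
  moves=[
    [0, 0, 0.002, 0, 0, 0],
    [0, 0, 0.004, 0, 0, 0],
  ],
)

```text
time_s: 17.42
ee_pos: [0.5592, -0.0886, 0.061]
tcp_rot: [0.702, -0.702, -0.082, 0.082]
ft_force: [1.5, -2.9, 0.2]
grip_width: 0.004
```

>>> servo_tool(
  moves=[
    [0, 0, 0.002, 0, 0, 0],
    [0, 0, 0.003, 0, 0, 0],
  ],
)

```text
time_s: 17.68
ee_pos: [0.5591, -0.0878, 0.0611]
tcp_rot: [-0.702, 0.702, 0.082, -0.082]
ft_force: [1.3, -3.2, -1.6]
grip_width: 0.005
```

```bash
python3 - <<'E'
from h import *
case()
E
```

```text
case xy mm [-45.55   0.31] z 0.0611 Fx,Fy,Fz [-3.44 -0.52 -1.55] t 17.68
```

>>> servo_tool(
  moves=[
    [0, 0, 0.001, 0, 0, 0],
    [0, 0, 0.002, 0, 0, 0],
  ],
)

```text
time_s: 17.92
ee_pos: [0.5592, -0.0876, 0.0614]
tcp_rot: [-0.702, 0.703, 0.082, -0.082]
ft_force: [1.4, -7.6, -1.7]
grip_width: 0.008
```

>>> servo_tool(
  moves=[
    [0, 0, 0.001, 0, 0, 0],
    [0, 0, 0.002, 0, 0, 0],
  ],
)

```text
time_s: 18.18
ee_pos: [0.5592, -0.0876, 0.0614]
tcp_rot: [-0.702, 0.703, 0.082, -0.081]
ft_force: [2.2, -9.2, -2.2]
grip_width: 0.007
```

>>> servo_tool(
  moves=[
    [0, 0, 0.001, 0, 0, 0],
    [0, 0, 0.002, 0, 0, 0],
  ],
)

```text
time_s: 18.42
ee_pos: [0.5591, -0.0875, 0.0614]
tcp_rot: [-0.701, 0.704, 0.082, -0.081]
ft_force: [2.9, -12.3, -3.7]
grip_width: 0.009
```

```bash
python3 - <<'E'
from h import *
case()
p,d=read_camera("side");cv2.imwrite("pics/s9.png",cv2.resize(p[260:310,310:400],None,fx=8,fy=8))
E
```

```text
case xy mm [-45.24   0.21] z 0.0614 Fx,Fy,Fz [-1.262e+01  1.000e-02 -3.670e+00] t 18.43
```

View pics/s9.png

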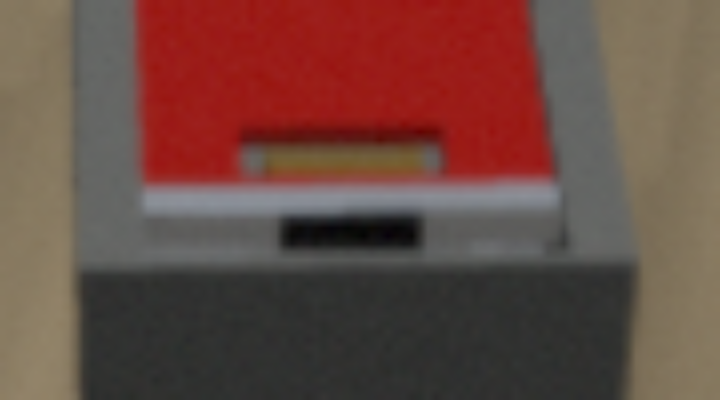

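>>> servo_tool(
  moves=[
    [0, 0, -0.004, 0, 0, 0],
    [0, 0, -0.01, 0, 0, 0],
    [0, 0, -0.03, 0, 0, 0],
    [0, 0, -0.06, 0, 0, 0],
    [0, -0.08, -0.06, 0, 0, 0],
    [0, -0.18, -0.06, 0, 0, 0],
    [0, -0.28, -0.06, 0, 0, 0],
    [0, -0.28, -0.06, 0, 0, 0],
  ],
)

```text
time_s: 19.48
ee_pos: [0.5677, -0.1155, 0.2053]
tcp_rot: [-0.702, 0.703, 0.084, -0.079]
ft_force: [0.1, -0.6, -0.2]
grip_width: 0.005
```

```bash
python3 - <<'E'
from h import *
case()
p,d=read_camera("side");cv2.imwrite("pics/s10.png",cv2.resize(p[260:310,310:400],None,fx=8,fy=8))
c=calibration("top");p,d=read_camera("top");cv2.imwrite("pics/t10.png",cv2.resize(p[180:340,190:450],None,fx=3,fy=3))
p,d=read_camera("wrist");cv2.imwrite("pics/w10.png",p)
E
```

```text
case xy mm [-74.51  -1.66] z 0.2053 Fx,Fy,Fz [-0.62  0.04 -0.15] t 19.48
```

View pics/s10.png

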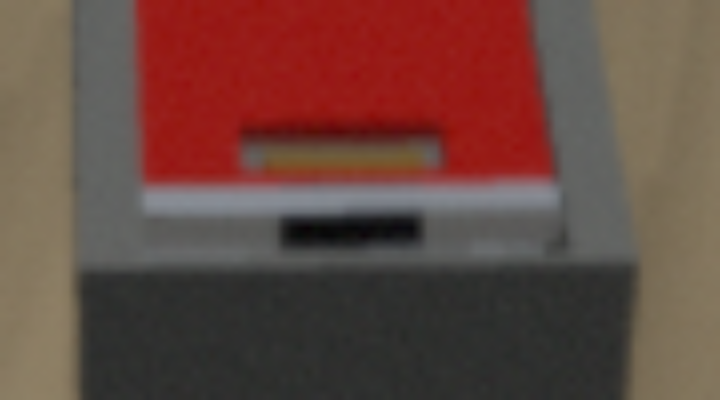

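View pics/t10.png

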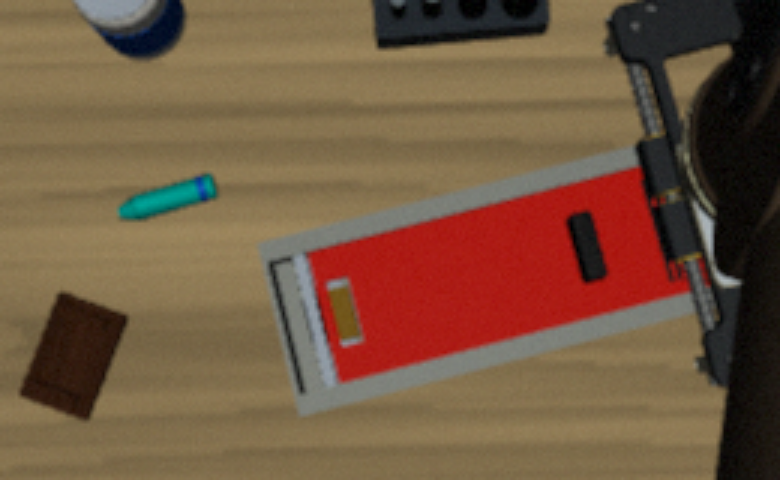

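View pics/w10.png

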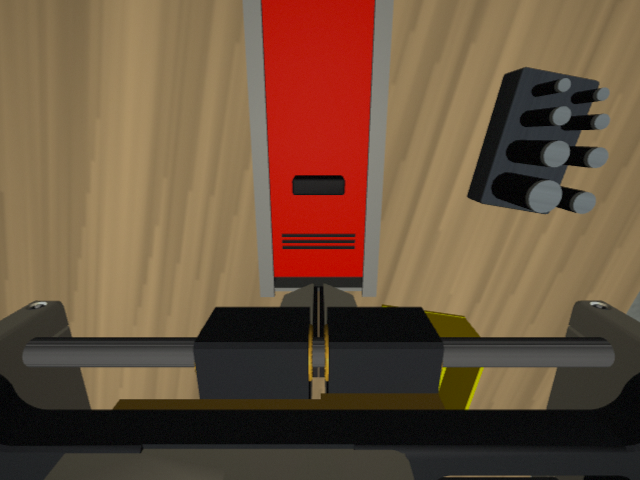

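>>> servo_tool(
  moves=[
    [0, 0, 0.08, 0, 0, 0],
    [0, 0, 0.16, 0, 0, 0],
    [0, 0.05, 0.24, 0, 0, 0],
    [0, 0.1, 0.27, 0, 0, 0],
    [0, 0.15, 0.27, 0, 0, 0],
    [0, 0.18, 0.27, 0, 0, 0],
    [0, 0.18, 0.27, 0, 0, 0],
    [0, 0.18, 0.27, 0, 0, 0],
  ],
)

```text
time_s: 20.62
ee_pos: [0.5347, 0.0171, 0.1117]
tcp_rot: [-0.702, 0.702, 0.082, -0.082]
ft_force: [0.4, -0.2, -0.7]
grip_width: 0.008
```

```bash
python3 - <<'E'
from h import *
case()
c=calibration("wrist");p,d=read_camera("wrist");cv2.imwrite("pics/w11.png",cv2.resize(p[30:180,220:420],None,fx=4,fy=4))
P=cloud(c,d)
H=cv2.cvtColor(p,cv2.COLOR_BGR2HSV).astype(int)
g=(H[...,0]>12)&(H[...,0]<28)&(H[...,1]>150);g[:,:270]=0;g[:,370:]=0;g[200:]=0
r=((H[...,0]<8)|(H[...,0]>172))&(H[...,1]>180)&(H[...,2]>80);r[250:]=0
print("ridge z",g.sum(),np.percentile(P[g][:,2],[10,50,90,98]),"lid z",np.percentile(P[r][:,2],[5,50,95]))
for n,m,z in(("ridge",g,.043),("lid",r,.044)):
    v,u=np.nonzero(m);
    for vv in(v.min(),v.max()):
        q=onplane(c,318,vv,z)[:2]-O;print(n,vv,round(q@ex*1e3,1))
E
```

```text
case xy mm [62.12 -0.1 ] z 0.1117 Fx,Fy,Fz [-0.3  -0.3  -0.65] t 20.62
ridge z 1045 [0.03841847 0.04074974 0.04188388 0.04249078] lid z [0.04276531 0.04392105 0.04504698]
ridge 145 141.8
ridge 164 130.2
lid 132 149.5
lid 249 73.6
```

View pics/w11.png

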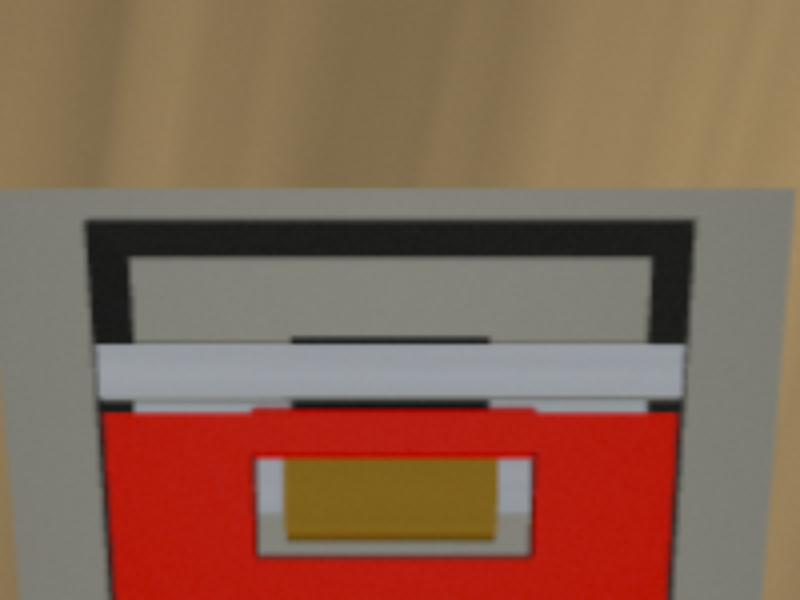

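```bash
python3 -c "
from h import *
job_done();case()"
```

```text
the job is handed in; nothing more can be done
the job is handed in; nothing more can be done
```

The steel punch is in the case cradle, and the red lid is shut over the brass ridge and against the stop. I handed the job in at about 20.7 s, with the gripper clear of everything.

- **Punch:** I took the bare steel punch from its wooden rest and left the teal look-alike where it was. Before I closed the lid, the wrist and side pictures showed it lying in both V blocks.
- **Lid:** I pushed it with closed fingers on the thumb bar. Resistance at the ridge reached about 9 N, then dropped to about 2 to 4 N. The lid came up hard about 15 mm later. My last three small steps moved it less than 0.5 mm while the force rose to about 13 N, the highest reading of the push, so I stopped there.
- **Last checks, lid let go:** The ridge shows in the slot at z of about 41 mm, about its height before the lid reached it, so it has popped up. The lid sprang back roughly 1 mm until the ridge held it. That leaves the 5 mm pad still pressed about 4 mm by picture estimate, well above 1 mm.
- **Bystanders:** The arm touched none of them. I judged this from the route and the last pictures and did not measure their positions again.
- **Disagreements:** The felt home position was about 2 mm short of what I had worked out from the pictures, which is within the calibration error. No check failed.

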